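Clamp a sample vial in the cam-locked vial holder

TASK

Take the sample vial that stands by itself on the front of the desk (not the ones at the back by the rack) and stand it upright and fully home in the open V nest of the vial holder and let go of it. Then turn the holder's wing knob clockwise until you feel the follower pin drop into the notch of the cam, so that the sprung jaw snaps onto the vial; stop there without forcing the cam on against the pin, let go, and leave the vial clamped. Do not push the other things on the desk about.

Things in the scene. Friction and masses are not known exactly. Their poses are not given: they have to be found in the camera images.
- holder: Low aluminium vial holder fixed to the desk: base plate 64 x 152 x 8 mm, origin under its middle, z up, long side along its y. At its +y end a block with a V nest, open to -y and upwards, its walls reaching 28 mm above the desk with bevelled tops. On its -y half a flat cam under a black wing knob. Between them the pad of a sprung jaw, 26 mm wide, up to 27 mm above the desk.
- vial_seat (a point): Where the vial's centre is once clamped: at holder y = +46 mm, 37 mm above the desk (nest floor at 8 mm + half the vial). Axes as the holder's. Until the jaw drops, the vial has 5.5 to 7 mm of play towards -y: let down 2.5 mm to -y of this point it clears the V walls and the pad, and the jaw later pushes it home. Keep fingertips 30 mm above the desk here.
- vial_center (a point): Centre of the sample vial, half-way up: clear glass with a white screw cap, 26 to 28 mm across and 58 mm high (glass to 50 mm, cap 23 mm across), 18 to 35 g, standing by itself on the front of the desk to the right of the holder. z points up along the vial.
- knob: Black wing knob on the cam's upright spindle. Origin on the turning axis (holder y = -29 mm), 50 mm above the desk, where it can be gripped. x lies along the wing: 46 mm long, 10 mm thick, 29.5 to 60.5 mm above the desk; under it a hub, so keep fingertips above 30 mm. It turns clockwise seen from above (yaw falls); the other way a stop bars it.
- cam_centre (a point): Middle of the steel cam disc, 44 mm across, 17 to 25 mm above the desk, on the knob's axis. Behind it (-y) the jaw's upright pin rides on its rim and holds the jaw back against a 12 N spring. A notch lets the pin drop 6 mm to +y. A grub screw holds the cam on the spindle in no exact position: the pin is down after 0.3 to 1.4 rad of turn from the start.
- cap: Bystander: loose white bottle cap, 32 mm, 14 mm high.
- stopper: Bystander: small rubber stopper, 22 mm, 20 mm high.
- union: Bystander: white tube fitting, 38 mm long, 15 mm high.
- tweezers: Bystander: steel forceps, 133 mm long.
- pen: Bystander: black pen, 140 mm long.
- cup: Bystander: small clear sample cup, 50 mm across, 56 mm high.
- small_bottle: Bystander: white bottle with a screw cap, 48 mm across, 124 mm high.
- knob_top (a point): Middle of the top of the wing knob, on its axis, 61 mm above the desk. Feel of the knob: a jerky drag of up to 0.15 N m while the pin rides on the rim; then, for 0.1 to 0.2 rad, the falling pin pulls the knob on with 0.15 to 0.3 N m the other way; then the pull dies away: the pin is down. After less than 0.1 rad of play the notch's far wall bears on the pin: stay under 0.25 N m there.
Things that resemble listed ones, but are neither listed nor needed, are in the scene too. Of the things that look like the part that bears vial_center, the larger one is meant.

How it is judged:
By the outcome, as a careful person would: the job done as asked, in the order asked, and still so for the second after the job is handed in, with the robot touching nothing.
It also fails if it takes over 72 s, if anything falls off the work surface, if the arm or the gripper's body presses on something with over 40 N, if the wrist force passes 120 N, or if a joint passes its speed limit or range.

ROBOT

A 6-joint arm with a two-finger parallel gripper is mounted at the origin on a cart in front of the work surface, level with it; the furniture and walls round the work are solid. World frame = base frame: x ahead of the robot, y to its left, z up, the work surface at z = 0. Lengths are in m, angles in rad, forces in N, time in s.
With the tool pointing down it reaches from about 0.225 to 0.875 m from the base axis. Payload 3.4 kg.
Tool frame: the origin (TCP) lies at the very end of the fingers, on their centre line; the grasp point (between the pads) lies 19 mm behind it; z points along the fingers, y is the line along which they close (so a half turn about z gives the same grasp; the last joint's range is limited). The gripper opens to 85 mm and grips with 20 to 120 N. Pads are 22 mm wide; open, the fingers measure 114 mm over their backs; the gripper's body (76 mm by 85 mm) begins 54 mm behind the grasp point. The pads swing forward as they close: fully open they stand 13 mm farther back than shut.
Start: joints at [-1.44, 0.276, 1.505, -0, 1.361, -0.121], TCP at [0.143, -0.557, 0.231] pointing down, gripper open.
Joint ranges: [-2.89, 2.89], [-0.75, 2.08], [0.22, 2.7], [-1.18, 4.32], [0.11, 2.71], [-2.7, 2.7]. Speed limits (rad/s): [2.57, 2.57, 3.14, 3.14, 3.14, 3.14].

INTERFACE

Orientations are given as a unit quaternion [w, x, y, z].
In Python, from rig import manip, get_image, camera_info gives the robot as it stands. The module is installed in compiled form; this text tells all that it offers.
- The arm moves only by the shell command python3 -m crank 'ROWS' [FORCE]. ROWS is a JSON object of lists of equal length, an entry for each row: "translation": the shift along the tool's x, y, z in mm, a list of three; "roll": the turn about the tool's z in rad; "fingers": the opening, from 0 (shut) to 1 (fully open). A call has 1 to 8 rows; each row shifts and turns the commanded pose from where the row before left it, along the tool's axes as they then stand; what a row does not reach is not made up. A row lasts 1/10 s, in which the tool goes at most 50 mm and 8.59 degrees, less where a joint would pass 70% of its speed; a pose out of reach is approached as far as the arm can. A call is refused whole if a number of a shift passes 50 or a number of a turn 0.15, either way. A call with a gripper value outside its range is refused whole. The fingers move at their own pace and stop on an object; FORCE is the grip in N (left out, the last holds). Time passes only in rows, so rows that do not move let the fingers close. It gives the time, the measured TCP pose, the force, the opening and the grip force at its end, in the units of the state.
- manip.get_state(): the state, without advancing time (a new reading comes with each control period).
- get_image(name): name is "scene" or "top" or "wrist"; returns the picture (384x512x3 uint8, blue, green, red); there is no depth.
- camera_info(name): a dict with "mtx" (3x3 intrinsics, pixels), "D" ([k1, k2, p1, p2, k3] as OpenCV has them; the pictures are not rectified), "rvec" (rotation vector, rad) and "tvec" (3), from world to camera coordinates, as OpenCV has them. Camera axes: x right, y down, z forward; pixel columns grow to the right and rows downward; lengths in m; the calibration is good to about 2 mm. A picture is of the moment at which its call begins: read the wrist's pose just before it. camera_info takes no time and is no camera call; for the wrist camera it gives the pose at the moment of the call.
- manip.sign_off(): hands the job in; it is judged then, once.
The state is a dict: "clock": time; "qpos": joint angles; "qd": joint speeds; "effort": joint torques, N m; "position": TCP position; "ee_rot": TCP orientation; "contact_force": force on the tool from outside, world axes, zero at the start; "moment": the same for the moment, N m; "width": finger opening in m; "gripper_force": force on a finger pad.
Only numpy, scipy, OpenCV 4.12 (cv2) and the standard library are available. Lean on these libraries where they do the work, as an engineer would, in place of code of your own. Each camera call takes 0.05 s, during which the arm holds its last target. There are 200 camera calls.

## Working session

There is one attempt and no reset: what is moved stays moved. The work goes in short steps, Python scripts to look and compute and a shell command to move; the robot and the scene stay as the last step left them, time stands still between calls to the robot, and variables do not carry over. Pictures are saved under pics/ and viewed, at most 10 in all, crops included, and the job is handed in when it is done.

```bash
mkdir -p pics; cat > h.py <<'E'
import numpy as np,cv2
from rig import manip,get_image,camera_info
from scipy.spatial.transform import Rotation as R
def ray(n,uv,ci=None):
    ci=ci or camera_info(n)
    M=np.array(ci['mtx'],float);D=np.array(ci['D'],float)
    p=cv2.undistortPoints(np.array(uv,float).reshape(-1,1,2),M,D).reshape(-1,2)
    Rm=cv2.Rodrigues(np.array(ci['rvec'],float))[0];t=np.array(ci['tvec'],float).ravel()
    return -Rm.T@t,np.c_[p,np.ones(len(p))]@Rm
def onz(n,uv,z,ci=None):
    c,d=ray(n,uv,ci);return c+d*((z-c[2])/d[:,2:3])
def proj(n,P,ci=None):
    ci=ci or camera_info(n)
    return cv2.projectPoints(np.array(P,float).reshape(-1,3),np.array(ci['rvec'],float),np.array(ci['tvec'],float),np.array(ci['mtx'],float),np.array(ci['D'],float))[0].reshape(-1,2)
def totool(v):
    s=manip.get_state();q=s['ee_rot'];return R.from_quat([q[1],q[2],q[3],q[0]]).inv().apply(v)
E
python3 - <<'E'
from h import *
s=manip.get_state();print(s)
a=get_image('scene');b=get_image('top')
cv2.imwrite('pics/scene0.png',a);cv2.imwrite('pics/top0.png',b)
cv2.imwrite('pics/top.png',cv2.resize(b,(800,600)));cv2.imwrite('pics/scene.png',cv2.resize(a,(800,600)))
for n in('scene','top'):print(ray(n,[[256,192]]))
E
```

```text
{'clock': 0.0, 'qpos': array([-1.43998161e+00,  2.76598445e-01,  1.50615227e+00, -1.79160397e-05,
        1.36068546e+00, -1.20998263e-01]), 'qd': array([ 0.001233  , -0.00015101, -0.00164264,  0.00161487,  0.00164571,
       -0.00138581]), 'effort': array([ 7.48985749e-04, -4.16766787e+01, -2.45802820e+01, -2.43775703e-04,
        1.09073470e-02, -2.33024053e-06]), 'position': array([ 0.1431865 , -0.55633554,  0.23043011]), 'ee_rot': array([-9.21709578e-04,  9.92083586e-01,  1.25575909e-01, -1.32833906e-05]), 'contact_force': array([ 0.61711241, -0.13411578,  0.19289247]), 'moment': array([-0.00100561,  0.03298037,  0.02088264]), 'gripper_force': 0.0, 'width': 0.0851768189589566}
(array([ 0.14873649, -0.83130872,  0.43595415]), array([[ 0.5168048,  0.7572803, -0.3994016]]))
(array([ 0.56014502, -0.1446388 ,  0.92570074]), array([[ 0.07209695,  0.04695375, -0.99659487]]))
```

View pics/top.png

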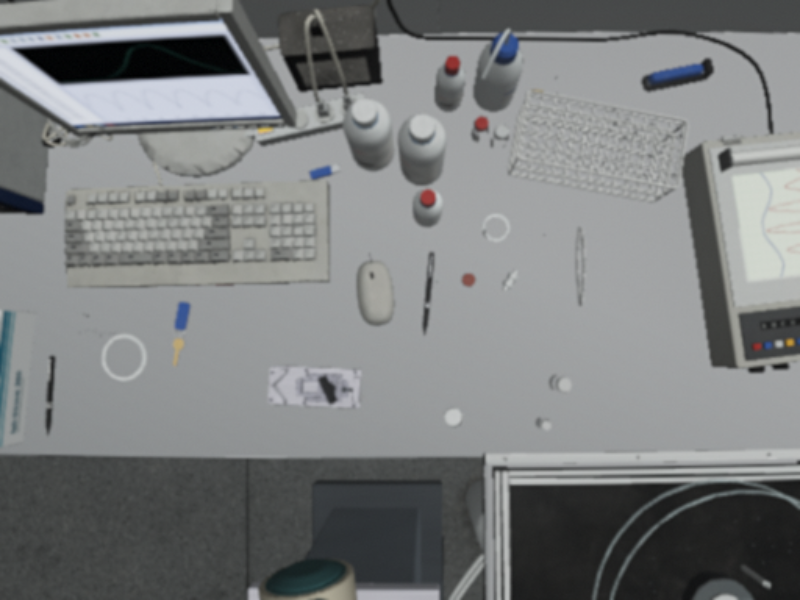

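View pics/scene.png

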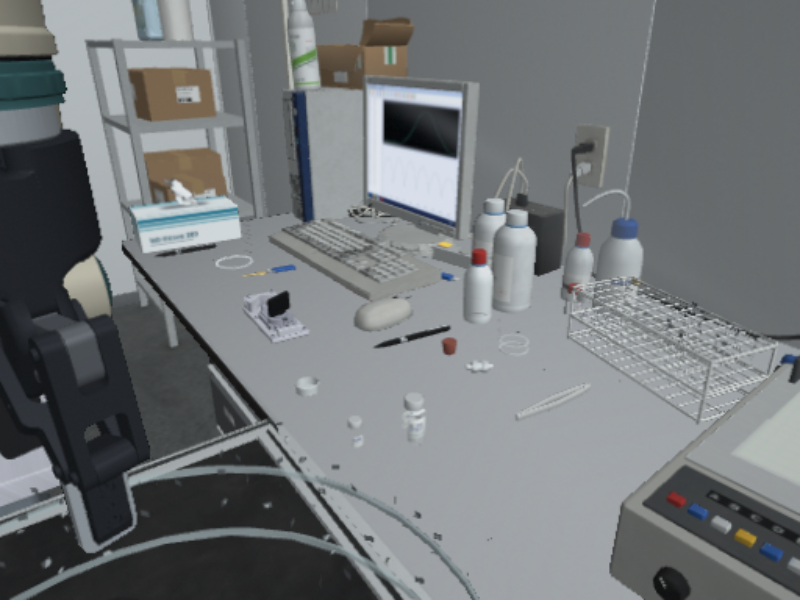

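Top view (800x600 scale): the holder is at (315,388), with its nest on the left (+y) and the knob at (328,388). The vial candidates are the larger one at top (561,383) / scene (413,417), the smaller one at top (544,424) / scene (356,430), and the vials at the back by the rack at top (482,128) and (502,132). By the description I choose the larger one, and check it in a close crop.

```bash
python3 - <<'E'
from h import *
b=cv2.imread('pics/top0.png');a=cv2.imread('pics/scene0.png')
c1=cv2.resize(b[225:280,165:240],(600,440),interpolation=cv2.INTER_CUBIC)  # x8
c2=cv2.resize(b[230:280,335:375],(160*2,200*2),interpolation=cv2.INTER_CUBIC) #x8
c3=cv2.resize(a[240:300,215:285],(280*1,240),interpolation=cv2.INTER_CUBIC) #x4
out=np.zeros((600,800,3),np.uint8);out[:440,:600]=0
out[:352,:480]=cv2.resize(c1,(480,352)) # x6.4
out[:400,480:800]=c2; out[355:595,:280]=c3
cv2.imwrite('pics/crop1.png',out)
print(onz('top',[[561*.64,383*.64],[544*.64,424*.64]],0.05), onz('top',[[315*.64,388*.64]],0.01), onz('top',[[328*.64,388*.64]],0.06))
print(onz('scene',[[413*.64,438*.64]],0.0))
E
```

```text
[[ 0.49035576 -0.3549116   0.05      ]
 [ 0.42691946 -0.32693713  0.05      ]] [[0.48215239 0.04018504 0.01      ]] [[0.48632351 0.00965414 0.06      ]]
[[ 0.49047622 -0.35512675  0.        ]]
```

View pics/crop1.png

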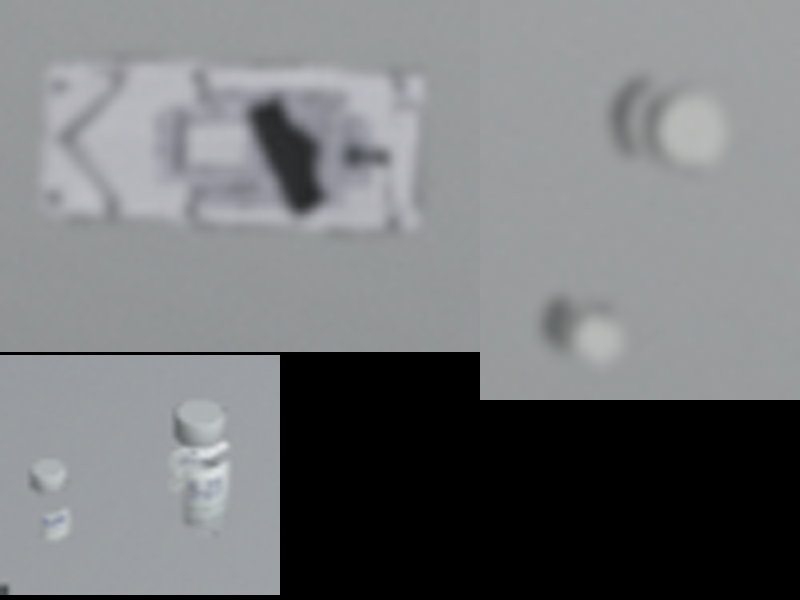

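The crop confirms the larger capped vial, with its cap centre at top px (361.6,246.3). The V apex is at top px (175.2,246.6), and the wing runs from (206.9,241.4) to (212.2,257.5).

```bash
python3 - <<'E'
from h import *
v=onz('top',[[361.6,246.3]],.058)[0];print('vial',v)
f=lambda x,y:[165+x/6.4,225+y/6.4]
print('apex',onz('top',[f(65,138)],.028),'wing',onz('top',[f(268,105),f(302,208)],.06))
print('corners base',onz('top',[f(418,78),f(412,230)],.008),'nest top',onz('top',[f(48,65),f(42,212)],.026))
s=manip.get_state();print(totool(np.r_[v[:2],.20]-s['position'])*1e3)
print(proj('scene',[[v[0],v[1],.058],[v[0],v[1],0]])/.64)
E
```

```text
vial [ 0.48807375 -0.35914922  0.058     ]
apex [[0.48835936 0.10429714 0.028     ]] wing [[0.50313879 0.01712073 0.06      ]
 [0.46407121 0.00412852 0.06      ]]
corners base [[ 0.51021779 -0.03409615  0.008     ]
 [ 0.44932541 -0.03142455  0.008     ]] nest top [[0.51715524 0.11184918 0.026     ]
 [0.45897457 0.11400531 0.026     ]]
[ 383.15304551 -105.0441804    30.76058324]
[[413.27796889 398.87863259]
 [413.33418837 440.41708863]]
```

```bash
python3 -m crank '{"translation":[[40,-11,0],[45,-12,0],[45,-12,0],[45,-12,0],[45,-12,0],[45,-12,0],[45,-12,0],[40,-11,0]],"roll":[0,0,0,0,0,0,0,0],"fingers":[1,1,1,1,1,1,1,1]}' 40
python3 -m crank '{"translation":[[33,-11,0],[0,0,0],[0,0,0],[0,0,0],[0,0,0],[0,0,0],[0,0,0],[0,0,0]],"roll":[0,-0.14,-0.14,-0.14,-0.14,-0.14,-0.14,0],"fingers":[1,1,1,1,1,1,1,1]}'
python3 - <<'E'
from h import *
s=manip.get_state();ci=camera_info('wrist');w=get_image('wrist')
cv2.imwrite('pics/w1.png',w)
import pickle;pickle.dump((s,ci),open('w1.pkl','wb'))
print(totool(np.array([.4881,-.3591,.024])-s['position'])*1e3)
q=s['ee_rot'];print(R.from_quat([q[1],q[2],q[3],q[0]]).as_matrix(),s['qpos'])
for P in([.4881,-.3591,.058],[.4881,-.3591,0],[.427,-.327,.04]):print(proj('wrist',P,ci))
E
```

```text
clock: 0.9
position: [0.4604, -0.377, 0.2309]
ee_rot: [-0.0, 0.992, 0.126, -0.0]
contact_force: [-0.6, -1.2, -0.1]
width: 0.0854
gripper_force: 0.0
clock: 1.7
position: [0.4878, -0.3596, 0.2308]
ee_rot: [-0.001, 0.855, 0.519, -0.0]
contact_force: [-0.7, 0.9, 1.2]
width: 0.0854
gripper_force: 0.0
[  0.49340881   0.224172   206.75515674]
[[ 4.61116898e-01  8.87339013e-01 -8.26101051e-04]
 [ 8.87339365e-01 -4.61116431e-01  6.98385507e-04]
 [ 2.38775938e-04 -1.05506934e-03 -9.99999415e-01]] [-7.49913760e-01  3.23555662e-01  1.43656669e+00 -5.29437122e-05
  1.38255080e+00 -2.70650444e-01]
[[252.90686502 176.75678405]]
[[252.96307686 166.73689563]]
[[192.5562686  173.04806456]]
```

View pics/w1.png

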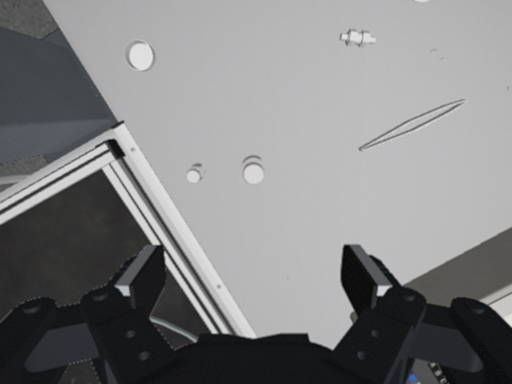

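The wrist view shows the cap of the chosen vial at (253,173) and the small vial at (193,176). The small one lies along the present closing line, so I turn the tool further and half close the fingers.

```bash
python3 -m crank '{"translation":[[0,0,0],[0,0,0],[0,0,0],[0,0,40],[0,0,40],[0,0,0],[0,0,0]],"roll":[-0.14,-0.14,-0.144,0,0,0,0],"fingers":[0.6,0.6,0.6,0.6,0.6,0.6,0.6]}'
cat > capm.py <<'E'
from h import *
import sys
s=manip.get_state();ci=camera_info('wrist');w=get_image('wrist');cv2.imwrite('pics/%s.png'%sys.argv[1],w)
x,y,z=map(float,sys.argv[2:5])
p=proj('wrist',[x,y,z],ci)[0];print('pred',p)
g=cv2.cvtColor(w,cv2.COLOR_BGR2GRAY).astype(int);h=int(sys.argv[5])
m=(g>int(sys.argv[6])).astype(np.uint8);x0,y0=int(p[0]),int(p[1])
mm=np.zeros_like(m);mm[max(0,y0-h):y0+h,max(0,x0-h):x0+h]=m[max(0,y0-h):y0+h,max(0,x0-h):x0+h]
n,l,st,c=cv2.connectedComponentsWithStats(mm)
for i in range(1,n):
    if st[i,4]>80:
        ctr=st[i,:2]+(st[i,2:4]-1)/2
        P=onz('wrist',[ctr],z,ci)[0];print(st[i],ctr,P,'tool d',totool(P-s['position'])*1e3)
print(s['position'],s['width'])
E
python3 capm.py w2 .4881 -.3591 .058 40 215
```

```text
clock: 2.45
position: [0.4879, -0.3597, 0.1513]
ee_rot: [-0.001, 0.727, 0.687, -0.0]
contact_force: [0.9, -0.4, 0.5]
width: 0.0516
gripper_force: 0.0
pred [252.70622278 197.62823772]
[ 0.48793852 -0.35974577  0.15127734] 0.05164194661204174
```

```bash
python3 - <<'E'
from h import *
w=cv2.imread('pics/w2.png');c=cv2.resize(w[140:260,190:320],(780,720)[:2])
c=cv2.resize(w[140:240,190:320],(780,600),interpolation=cv2.INTER_CUBIC)
cv2.imwrite('pics/w2c.png',c);g=cv2.cvtColor(w,cv2.COLOR_BGR2GRAY);print(g[160:220:6,253],g[192,220:290:5])
E
```

```text
[182 178 177 138 213 210 210 210 181 183] [182 180 182 180 171 210 211 210 210 212 182 182 183 183]
```

View pics/w2c.png

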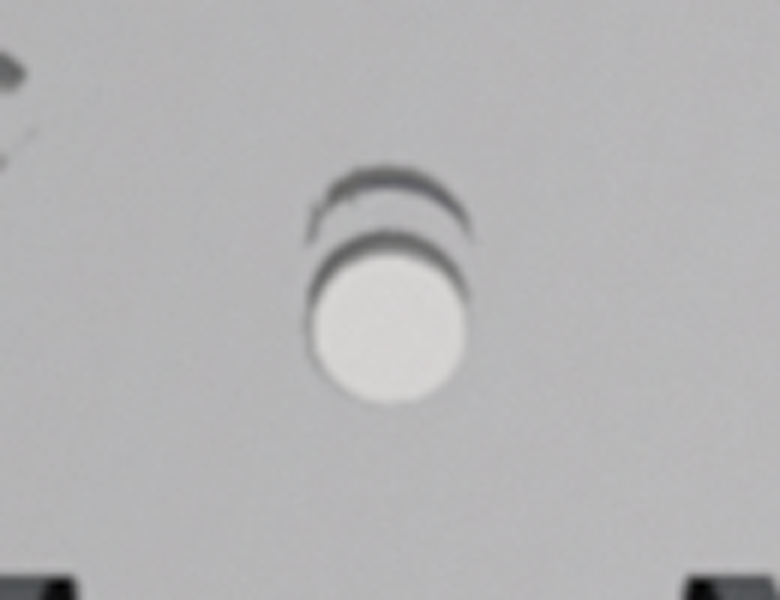

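```bash
python3 - <<'E'
from h import *
s=manip.get_state()
P=onz('wrist',[[255,194.5]],.058)[0];print(P,totool(P-s['position'])*1e3,ray('wrist',[[255,194.5]])[0])
E
```

```text
[ 0.49126938 -0.35798786  0.058     ] [ 2.87175621  2.12353605 94.73908576] [ 0.49305107 -0.28922451  0.29493823]
```

```bash
python3 -m crank '{"translation":[[2,1.5,20],[0,0,35],[0,0,35],[0,0,25],[0,0,12],[0,0,0],[0,0,0]],"roll":[0,0,0,0,0,0,0],"fingers":[0.6,0.6,0.6,0.6,0.6,0.6,0.6]}'
python3 -m crank '{"translation":[[0,0,0],[0,0,0],[0,0,0],[0,0,0],[0,0,0],[0,0,0],[0,0,0]],"roll":[0,0,0,0,0,0,0],"fingers":[0.4,0.3,0.2,0.2,0.2,0.2,0.2]}' 30
```

```text
clock: 3.2
position: [0.491, -0.3591, 0.0262]
ee_rot: [0.002, 0.726, 0.687, 0.0]
contact_force: [-0.1, -0.3, 0.9]
width: 0.0512
gripper_force: 0.0
clock: 3.9
position: [0.4906, -0.3589, 0.0261]
ee_rot: [0.002, 0.726, 0.687, 0.0]
contact_force: [-0.7, 0.4, 6.3]
width: 0.026
gripper_force: 29.9
```

```bash
python3 -m crank '{"translation":[[0,0,-15],[0,0,-35],[0,0,-40],[0,0,-30],[30,0,0],[45,0,0],[45,0,0],[45,0,0]],"roll":[0,0,0,0,0,0,0,0],"fingers":[0.2,0.2,0.2,0.2,0.2,0.2,0.2,0.2]}'
python3 -m crank '{"translation":[[45,0,0],[45,0,0],[45,0,0],[30,0,0],[0,0,0],[0,0,0]],"roll":[0,0,0,0,0,0],"fingers":[0.2,0.2,0.2,0.2,0.2,0.2]}'
python3 - <<'E'
from h import *
import pickle
s=manip.get_state();ci=camera_info('wrist');w=get_image('wrist');pickle.dump((s,ci),open('w3.pkl','wb'))
cv2.imwrite('pics/w3.png',w);print(s['position'],s['qpos'],totool([0,1,0]))
cv2.imwrite('pics/w3b.png',cv2.resize(w,(800,600),interpolation=cv2.INTER_CUBIC))
E
```

```text
clock: 4.7
position: [0.4985, -0.1916, 0.1446]
ee_rot: [0.0, 0.727, 0.687, 0.0]
contact_force: [0.7, 0.4, -0.5]
width: 0.0259
gripper_force: 29.6
clock: 5.3
position: [0.5078, -0.028, 0.1446]
ee_rot: [0.0, 0.726, 0.688, -0.0]
contact_force: [0.7, -0.0, -0.4]
width: 0.0261
gripper_force: 29.6
[ 0.50778458 -0.02802441  0.14457259] [-1.91508161e-01  2.43124473e-01  1.78152339e+00 -7.95468214e-04
  1.11624515e+00 -1.38165351e-01] [ 9.98515580e-01 -5.44593896e-02 -9.01224853e-04]
```

View pics/w3b.png

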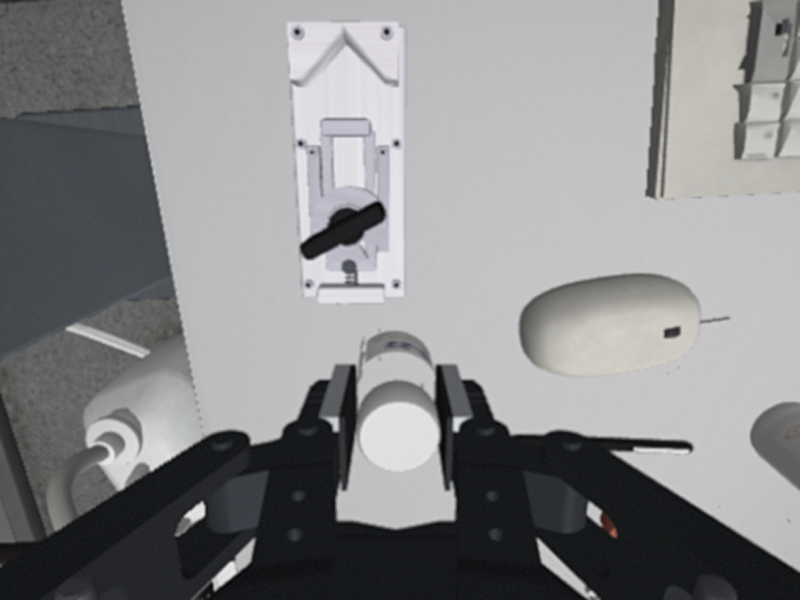

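The wrist view (800x600) shows the held vial's cap at (399,428). The V apex is at (346,28), the near base corners are (303,297) and (404,297), and the wing ends are (303,250) and (384,210).

```bash
python3 - <<'E'
from h import *
import pickle
s,ci=pickle.load(open('w3.pkl','rb'));k=.64
o=lambda p,z:onz('wrist',np.array([p],float)*k,z,ci)[0]
print('cap',o((399,428),.1764), 'cap d tool',totool(o((399,428),.1764)-s['position'])*1e3)
ap=o((346,28),.028);print('apex',ap,'far',o((287,22),.028),o((405,24),.028))
print('near',o((303,297),.008),o((404,297),.008))
print('mid screws',o((301,143),.008),o((396,143),.008),'pad',o((346,122),.027))
a,b=o((303,250),.0605),o((384,210),.0605);print('wing',a,b,(a+b)/2,np.degrees(np.arctan2(*(b-a)[[1,0]])),np.linalg.norm(a-b))
print('knob', o((346,228),.0605))
E
```

```text
cap [ 0.50941895 -0.02338781  0.1764    ] cap d tool [  4.69083455   1.39475827 -31.83086658]
apex [0.49126961 0.11199184 0.028     ] far [0.46234028 0.11624241 0.028     ] [0.52057487 0.1121863  0.028     ]
near [ 0.45066079 -0.02981644  0.008     ] [ 0.5134413  -0.03318282  0.008     ]
mid screws [0.45934856 0.06058844 0.008     ] [0.51326868 0.05767131 0.008     ] pad [0.48759289 0.06849683 0.027     ]
wing [0.46479265 0.00775101 0.0605    ] [0.50565986 0.02489007 0.0605    ] [0.48522626 0.01632054 0.0605    ] 22.752408679056398 0.044315642011443654
knob [0.48676463 0.01731622 0.0605    ]
```

```bash
python3 -m crank '{"translation":[[20,-5,0],[35,-9,0],[35,-8,0],[21,-5,0],[0,0,30],[0,0,30],[0,0,14],[0,0,0]],"roll":[0,0,0,0,0,0,0,0],"fingers":[0.2,0.2,0.2,0.2,0.2,0.2,0.2,0.2]}'
python3 - <<'E'
from h import *
import pickle
s=manip.get_state();ci=camera_info('wrist');w=get_image('wrist');pickle.dump((s,ci),open('w4.pkl','wb'))
cv2.imwrite('pics/w4.png',w);print(s['position'])
cv2.imwrite('pics/w4b.png',cv2.resize(w[90:330,100:420],(800,600),interpolation=cv2.INTER_CUBIC))
E
```

```text
clock: 6.15
position: [0.4855, 0.0825, 0.0683]
ee_rot: [-0.001, 0.727, 0.687, -0.002]
contact_force: [-0.7, 0.3, -0.6]
width: 0.0261
gripper_force: 29.6
[0.48547873 0.08252234 0.06833975]
```

View pics/w4b.png

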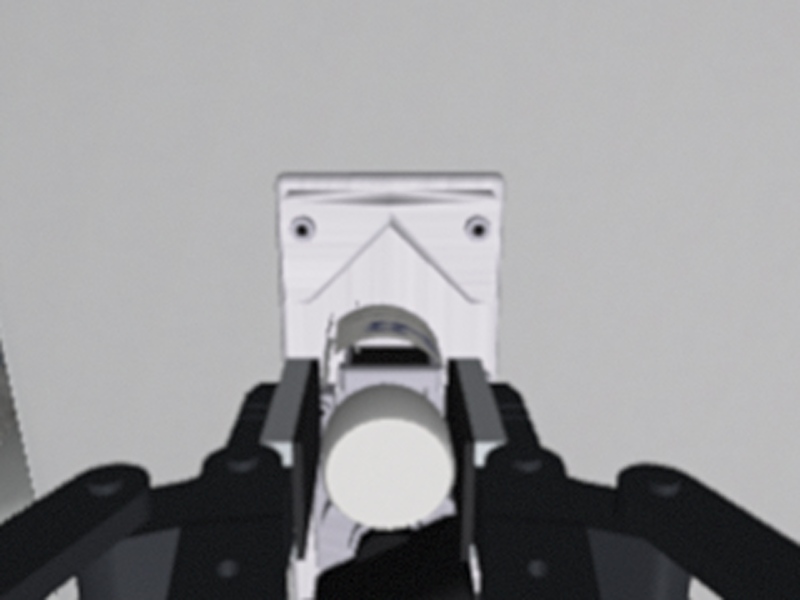

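The close view (crop) shows the V apex at (390,218), the screws at (301,229) and (479,229), the base's far edge at row 175, the cap face centre at (389,468) and the vial's bottom far rim at (388,305). It is laterally symmetric.

```bash
python3 - <<'E'
from h import *
import pickle
s,ci=pickle.load(open('w4.pkl','rb'))
o=lambda p,z:onz('wrist',np.array([[100+p[0]*.4,90+p[1]*.4]]),z,ci)[0]
t=lambda P:np.round(totool(P-s['position'])*1e3,1)
w=cv2.imread('pics/w4.png')
m=cv2.inRange(w,(205,205,205),(255,255,255));mm=np.zeros_like(m);mm[250:305,228:285]=m[250:305,228:285]
n,l,st,c=cv2.connectedComponentsWithStats(mm);print(st[1:],c[1:])
print('cap',t(o((389,468),.1)),'rim',t(o((388,305),.042)))
for z in(.028,.008):
  print(z,'apex',t(o((390,218),z)),'far',t(o((277,175),z)),t(o((504,175),z)),'scr',t(o((301,229),z)),t(o((479,229),z)),'V ends',t(o((310,300),z)),t(o((475,300),z)))
print('sides at row 350',t(o((285,345),.008)),t(o((496,345),.008)))
E
```

```text
[[ 231  258   49   43 1653]] [[254.97822142 278.9322444 ]]
cap [  3.    1.6 -31.7] rim [11.6  1.7 26.3]
0.028 apex [29.9  2.2 40.3] far [ 40.7 -25.8  40.4] [40.8 30.4 40.3] scr [ 27.  -20.3  40.4] [27.  24.7 40.3] V ends [  8.  -18.5  40.4] [ 8.1 24.3 40.3]
0.008 apex [25.3  2.4 60.3] far [ 37.4 -28.7  60.4] [37.4 33.6 60.3] scr [ 22.1 -22.6  60.4] [22.2 27.3 60.3] V ends [  1.1 -20.6  60.4] [ 1.2 26.9 60.3]
sides at row 350 [-12.9 -28.4  60.4] [-12.8  33.6  60.3]
```

```bash
python3 - <<'E'
from h import *
import pickle
s,ci=pickle.load(open('w3.pkl','rb'))
w=cv2.imread('pics/w3.png')
m=cv2.inRange(w,(205,205,205),(255,255,255));mm=np.zeros_like(m);mm[245:305,226:285]=m[245:305,226:285]
n,l,st,c=cv2.connectedComponentsWithStats(mm);print(st[1:],c[1:])
i=1+np.argmax(st[1:,4]);z=s['position'][2]
for p,dz in ((c[i],.0318),((396*.64,332*.64),-.0262)):
  print(totool(onz('wrist',[p],z+dz,ci)[0]-s['position'])*1e3)
# sensitivity & camera geometry
C,d=ray('wrist',[[256,192]],ci);print(totool(C-s['position'])*1e3,totool(d[0]))
# scene view
a=get_image('scene');cv2.imwrite('pics/s4.png',a)
P=manip.get_state()['position'];u=proj('scene',[P[0],P[1],.07])[0];print(u)
x,y=map(int,u);cv2.imwrite('pics/s4c.png',cv2.resize(a[y-35:y+35,x-40:x+40],(800,700)[:2] if 0 else (680,595),interpolation=cv2.INTER_CUBIC))
E
```

```text
[[ 231  258   49   44 1702]] [[255.01703878 279.31668625]]
[  2.10897525   1.17486235 -31.8036763 ]
[11.40098847  0.71327336 26.19186645]
[  71.29491568   -0.22345633 -142.27456386] [-0.26935713  0.0136807   0.96305889]
[167.89802228 177.11412006]
```

View pics/s4c.png

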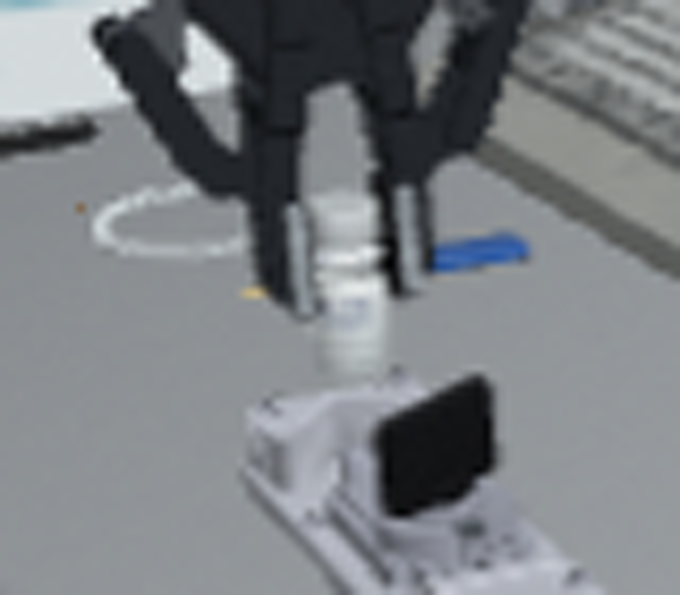

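```bash
python3 - <<'E'
from h import *
P=manip.get_state()['position']
x,y=167,177
f=lambda u:(u-np.array([x-40,y-35]))*8.5
for dy in(-.004,0,.004):
  print(dy,f(proj('scene',[[P[0],P[1]+dy,P[2]+.0318],[P[0],P[1],P[2]-.0262]])))
E
```

```text
-0.004 [[342.09616144 205.19054204]
 [355.82229645 373.81644923]]
0 [[337.06944979 201.68581396]
 [355.82229645 373.81644923]]
0.004 [[332.07265936 198.20203577]
 [355.82229645 373.81644923]]
```

```bash
python3 -m crank '{"translation":[[4,0.7,0],[0,0,0],[0,0,10],[0,0,6],[0,0,0]],"roll":[0,0,0,0,0],"fingers":[0.2,0.2,0.2,0.2,0.2]}' 
python3 -m crank '{"translation":[[0,0,4],[0,0,4],[0,0,4],[0,0,3],[0,0,0]],"roll":[0,0,0,0,0],"fingers":[0.2,0.2,0.2,0.2,0.2]}' 
```

```text
clock: 6.75
position: [0.4867, 0.0879, 0.0532]
ee_rot: [-0.001, 0.726, 0.687, -0.001]
contact_force: [-0.1, -0.3, 0.0]
width: 0.026
gripper_force: 29.6
clock: 7.25
position: [0.488, 0.0878, 0.0389]
ee_rot: [0.0, 0.726, 0.687, -0.0]
contact_force: [0.7, -0.5, -1.0]
width: 0.026
gripper_force: 29.4
```

```bash
python3 -m crank '{"translation":[[0,0,2],[0,0,2],[0,0,0],[0,0,0]],"roll":[0,0,0,0],"fingers":[0.2,0.2,0.2,0.2]}' 
python3 -m crank '{"translation":[[0,0,1],[0,0,0],[0,0,0]],"roll":[0,0,0],"fingers":[0.2,0.2,0.2]}' 
```

```text
clock: 7.65
position: [0.488, 0.0879, 0.0352]
ee_rot: [0.0, 0.726, 0.687, 0.0]
contact_force: [0.9, -0.4, -0.3]
width: 0.026
gripper_force: 29.4
clock: 7.95
position: [0.488, 0.0878, 0.0343]
ee_rot: [0.0, 0.726, 0.687, 0.0]
contact_force: [0.6, -1.1, -0.9]
width: 0.0267
gripper_force: 29.6
```

```bash
python3 -m crank '{"translation":[[0,0,1],[0,0,0],[0,0,0]],"roll":[0,0,0],"fingers":[0.2,0.2,0.2]}' 
```

```text
clock: 8.25
position: [0.488, 0.0879, 0.0341]
ee_rot: [0.0, 0.726, 0.687, 0.0]
contact_force: [0.1, -1.3, 6.4]
width: 0.0261
gripper_force: 30.1
```

```bash
python3 -m crank '{"translation":[[0,0,0],[0,0,0],[0,0,0],[0,0,0]],"roll":[0,0,0,0],"fingers":[0.4,0.5,0.6,0.6]}' 
python3 -m crank '{"translation":[[0,0,-10],[0,0,-25],[0,0,-40],[0,0,-30],[-40,0,0],[-40,0,0],[-20,0,0],[0,0,0]],"roll":[0,0,0,0,0,0,0,0],"fingers":[0.6,0.6,0.6,0.6,0.6,0.6,0.6,0.6]}' 
python3 - <<'E'
from h import *
import pickle
s=manip.get_state();ci=camera_info('wrist');w=get_image('wrist');pickle.dump((s,ci),open('w5.pkl','wb'))
cv2.imwrite('pics/w5.png',w);print(s['position'])
cv2.imwrite('pics/w5b.png',cv2.resize(w[0:240,100:420],(800,600),interpolation=cv2.INTER_CUBIC))
E
```

```text
clock: 8.65
position: [0.4874, 0.0879, 0.033]
ee_rot: [-0.0, 0.726, 0.687, -0.0]
contact_force: [-0.1, 0.0, 0.0]
width: 0.0513
gripper_force: 0.0
clock: 9.45
position: [0.4824, -0.0141, 0.1391]
ee_rot: [0.001, 0.727, 0.686, 0.0]
contact_force: [-0.2, 0.1, -0.6]
width: 0.0515
gripper_force: 0.0
[ 0.48243329 -0.01408557  0.13908507]
```

View pics/w5b.png

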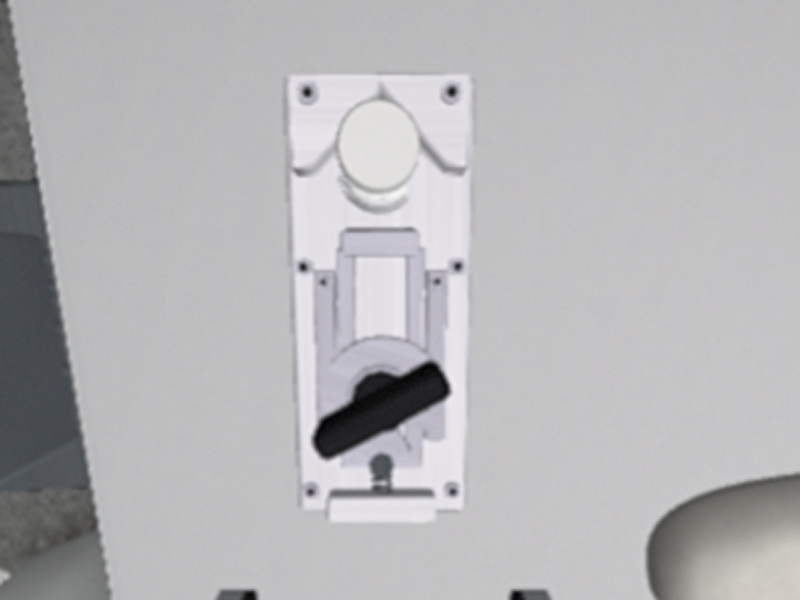

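The vial stands upright in the V, with its cap at crop (377,146). The wing runs from crop (322,443) to (440,378), the follower pin is at (380,465), and the notch mark is near (405,437).

```bash
python3 - <<'E'
from h import *
import pickle
s,ci=pickle.load(open('w5.pkl','rb'))
w=cv2.imread('pics/w5.png')[0:240,100:420]
m=cv2.inRange(w,(0,0,0),(45,45,45));m[:130]=0;m[200:]=0;m[:,:115]=0;m[:,190:]=0
c=max(cv2.findContours(m,0,2)[0],key=cv2.contourArea);r=cv2.minAreaRect(c);bx=cv2.boxPoints(r);print(r,bx)
B=onz('wrist',bx+[100,0],.0605,ci);print(B)
o=lambda p:onz('wrist',[[100+p[0]*.4,p[1]*.4]],.0605,ci)[0]
a,b=o((322,441)),o((440,379));print(a,b,(a+b)/2,np.degrees(np.arctan2(b[1]-a[1],b[0]-a[0])))
k=(a+b)/2;print(totool(k-s['position'])*1e3,totool(B.mean(0)-s['position'])*1e3,s['qpos'])
print('cap',onz('wrist',[[100+377*.4,146*.4]],.066,ci),'near',onz('wrist',[[100+302*.4,510*.4],[100+464*.4,508*.4]],.008,ci))
E
```

```text
((149.90000915527344, 161.30001831054688), (21.913463592529297, 56.796119689941406), 63.43495178222656) [[119.60001 164.20001]
 [170.40001 138.80002]
 [180.20001 158.40002]
 [129.40001 183.80002]]
[[0.45972994 0.01844444 0.0605    ]
 [0.49862576 0.03503012 0.0605    ]
 [0.50532493 0.02014757 0.0605    ]
 [0.46585583 0.00288533 0.0605    ]]
[0.46586826 0.0086893  0.0605    ] [0.50237952 0.02540725 0.0605    ] [0.48412389 0.01704828 0.0605    ] 24.602320229625835
[31.15601256 -0.15808098 78.59431182] [33.13082254 -2.01482426 78.59370783] [-1.72834583e-01  2.11551626e-01  1.84169827e+00 -9.57737977e-04
  1.08715537e+00 -1.14165954e-01]
cap [[0.48754307 0.08926803 0.066     ]] near [[ 0.45094053 -0.02958427  0.008     ]
 [ 0.51348755 -0.03246484  0.008     ]]
```

```bash
python3 -m crank '{"translation":[[15,0,0],[15,0,0],[0,0,0],[0,0,0],[0,0,0],[0,0,0],[0,0,0],[0,0,0]],"roll":[0,0,-0.145,-0.145,-0.145,-0.145,-0.145,-0.145],"fingers":[0.42,0.42,0.42,0.42,0.42,0.42,0.42,0.42]}' 
python3 -m crank '{"translation":[[0,0,0],[0,0,0],[0,0,0],[0,0,0],[0,0,0],[0,0,0],[0,0,0],[0,0,0]],"roll":[-0.145,-0.145,-0.145,-0.145,-0.145,-0.145,-0.145,-0.145],"fingers":[0.42,0.42,0.42,0.42,0.42,0.42,0.42,0.42]}' 
python3 - <<'E'
from h import *
s=manip.get_state();q=s['ee_rot'];M=R.from_quat([q[1],q[2],q[3],q[0]]).as_matrix()
print(np.degrees(np.arctan2(M[1,0],M[0,0])),s['position'],totool(np.array([.484,.0158,.036])-s['position'])*1e3,s['qpos'])
E
```

```text
clock: 10.3
position: [0.4838, 0.0195, 0.1385]
ee_rot: [-0.0, 0.366, 0.931, 0.0]
contact_force: [-1.0, 0.1, -0.1]
width: 0.0355
gripper_force: 0.0
clock: 11.1
position: [0.4838, 0.0195, 0.1385]
ee_rot: [-0.0, -0.204, 0.979, 0.0]
contact_force: [0.3, -0.1, -0.8]
width: 0.0358
gripper_force: 0.0
-156.42764615400696 [0.48382372 0.01949323 0.13845511] [  1.32976959  -3.53582554 102.45218411] [-1.04122730e-01  2.15054735e-01  1.83866689e+00  8.47815705e-04
  1.08813523e+00 -2.08672790e+00]
```

```bash
python3 - <<'E'
from h import *
s=manip.get_state();ci=camera_info('wrist');w=get_image('wrist');cv2.imwrite('pics/w6.png',w)
u=proj('wrist',[.484,.0158,.0605],ci)[0];print(u,s['position'])
x,y=map(int,u);m=cv2.inRange(w,(0,0,0),(50,50,50))
mm=np.zeros_like(m);mm[y-45:y+40,x-45:x+45]=m[y-45:y+40,x-45:x+45]
n,l,st,c=cv2.connectedComponentsWithStats(mm);print(st[1:],c[1:])
cv2.imwrite('pics/w6b.png',cv2.resize(w[90:330,100:420],(800,600),interpolation=cv2.INTER_CUBIC))
E
```

```text
[248.39737259 201.45659818] [0.48382372 0.01949323 0.13845511]
[[238 166  21  60 752]
 [213 235   5   6  23]
 [289 235   4   6  20]] [[248.07845745 194.62765957]
 [215.08695652 237.86956522]
 [290.65       237.85      ]]
```

View pics/w6b.png

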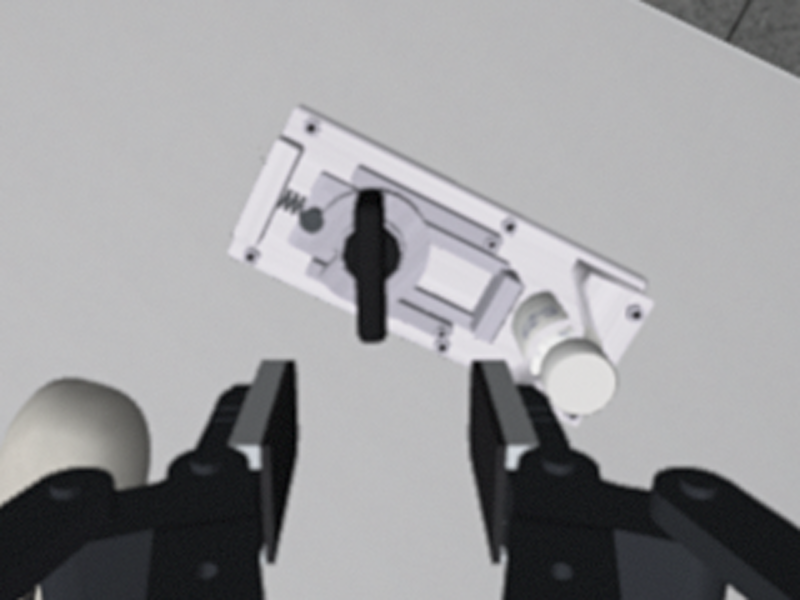

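The wing stands vertical in the picture at crop x=370, from rows 190 to 342. It is parallel to the pads and 3.5 mm off sideways, as computed. I go down onto it.

```bash
python3 -m crank '{"translation":[[1.8,-3.5,0],[0,0,30],[0,0,35],[0,0,25],[0,0,11],[0,0,0],[0,0,0]],"roll":[0,0,0,0,0,0,0],"fingers":[0.42,0.42,0.42,0.42,0.42,0.42,0.42]}' 
python3 -m crank '{"translation":[[0,0,0],[0,0,0],[0,0,0],[0,0,0],[0,0,0],[0,0,0]],"roll":[0,0,0,0,0,0],"fingers":[0.2,0.1,0,0,0,0]}' 40
python3 -c "
from h import *
s=manip.get_state();print(s['contact_force'],s['moment'],s['position'],s['qpos'][5])"
```

```text
clock: 11.85
position: [0.4846, 0.0141, 0.038]
ee_rot: [0.001, -0.2, 0.98, -0.0]
contact_force: [0.9, -0.3, 0.8]
width: 0.0357
gripper_force: 0.0
clock: 12.45
position: [0.4844, 0.0153, 0.0386]
ee_rot: [0.001, -0.2, 0.98, 0.001]
contact_force: [-1.2, 5.3, 5.1]
width: 0.0092
gripper_force: 41.4
[-1.22888415  5.34128903  5.11904751] [0.88344391 0.03769079 0.13929883] [0.48441639 0.0152879  0.03861723] -2.089686956077928
```

```bash
cat > m.py <<'E'
from h import *
import time
s=manip.get_state();q=s['ee_rot'];M=R.from_quat([q[1],q[2],q[3],q[0]]).as_matrix()
print('t %.2f yaw %.3f Mz %.3f F %s w %.4f pos %s q6 %.3f'%(s['clock'],np.arctan2(M[1,0],M[0,0])%(2*np.pi),s['moment'][2],np.round(s['contact_force'],1),s['width'],np.round(s['position'],4),s['qpos'][5]))
E
python3 -m crank '{"translation":[[-0.4,0.9,-0.5],[0,0,0]],"roll":[0,0],"fingers":[0,0]}' >/dev/null; python3 m.py
python3 -m crank '{"translation":[[0,0,0],[0,0,0]],"roll":[0.04,0],"fingers":[0,0]}' >/dev/null; python3 m.py
python3 -m crank '{"translation":[[0,0,0],[0,0,0]],"roll":[0.04,0],"fingers":[0,0]}' >/dev/null; python3 m.py
python3 -m crank '{"translation":[[0,0,0],[0,0,0]],"roll":[0.04,0],"fingers":[0,0]}' >/dev/null; python3 m.py
```

```text
t 12.65 yaw 3.546 Mz 0.119 F [1.4 3.4 5.4] w 0.0091 pos [0.4844 0.0153 0.0386] q6 -2.088
t 12.85 yaw 3.505 Mz 0.133 F [-0.7  3.   5.6] w 0.0093 pos [0.4844 0.0153 0.0386] q6 -2.047
t 13.05 yaw 3.465 Mz 0.150 F [-0.6  2.9  5.2] w 0.0090 pos [0.4844 0.0152 0.0386] q6 -2.007
t 13.25 yaw 3.425 Mz 0.102 F [-0.2  3.9  5.1] w 0.0088 pos [0.4844 0.0152 0.0386] q6 -1.967
```

```bash
echo "import sys;sys.exit(bool(s['moment'][2]<0.0 or s['moment'][2]>0.2))" >> m.py
python3 -m crank '{"translation":[[0,0,0],[0,0,0]],"roll":[0.06,0],"fingers":[0,0]}' >/dev/null; python3 m.py &&
python3 -m crank '{"translation":[[0,0,0],[0,0,0]],"roll":[0.06,0],"fingers":[0,0]}' >/dev/null; python3 m.py &&
python3 -m crank '{"translation":[[0,0,0],[0,0,0]],"roll":[0.03,0],"fingers":[0,0]}' >/dev/null && python3 m.py &&
python3 -m crank '{"translation":[[0,0,0],[0,0,0]],"roll":[0.03,0],"fingers":[0,0]}' >/dev/null && python3 m.py &&
python3 -m crank '{"translation":[[0,0,0],[0,0,0]],"roll":[0.03,0],"fingers":[0,0]}' >/dev/null && python3 m.py &&
python3 -m crank '{"translation":[[0,0,0],[0,0,0]],"roll":[0.03,0],"fingers":[0,0]}' >/dev/null && python3 m.py &&
python3 -m crank '{"translation":[[0,0,0],[0,0,0]],"roll":[0.03,0],"fingers":[0,0]}' >/dev/null && python3 m.py &&
python3 -m crank '{"translation":[[0,0,0],[0,0,0]],"roll":[0.03,0],"fingers":[0,0]}' >/dev/null && python3 m.py &&
python3 -m crank '{"translation":[[0,0,0],[0,0,0]],"roll":[0.03,0],"fingers":[0,0]}' >/dev/null && python3 m.py &&
python3 -m crank '{"translation":[[0,0,0],[0,0,0]],"roll":[0.03,0],"fingers":[0,0]}' >/dev/null && python3 m.py
```

```text
t 13.45 yaw 3.365 Mz 0.009 F [0.  1.7 6.5] w 0.0089 pos [0.4844 0.0152 0.0386] q6 -1.907
t 13.65 yaw 3.305 Mz 0.066 F [-0.6  1.6  5.6] w 0.0095 pos [0.4845 0.0151 0.0386] q6 -1.847
t 13.85 yaw 3.275 Mz 0.090 F [-0.4  2.9  5.5] w 0.0091 pos [0.4845 0.015  0.0386] q6 -1.817
t 14.05 yaw 3.246 Mz 0.221 F [-1.   2.2  5.6] w 0.0092 pos [0.4845 0.015  0.0386] q6 -1.788
```

```bash

python3 -m crank '{"translation":[[0,0,0]],"roll":[0],"fingers":[0]}' >/dev/null; python3 m.py
python3 -m crank '{"translation":[[0,0,0],[0,0,0]],"roll":[0.02,0],"fingers":[0,0]}' >/dev/null; python3 m.py &&
python3 -m crank '{"translation":[[0,0,0],[0,0,0]],"roll":[0.03,0],"fingers":[0,0]}' >/dev/null && python3 m.py &&
python3 -m crank '{"translation":[[0,0,0],[0,0,0]],"roll":[0.03,0],"fingers":[0,0]}' >/dev/null && python3 m.py &&
python3 -m crank '{"translation":[[0,0,0],[0,0,0]],"roll":[0.03,0],"fingers":[0,0]}' >/dev/null && python3 m.py &&
python3 -m crank '{"translation":[[0,0,0],[0,0,0]],"roll":[0.03,0],"fingers":[0,0]}' >/dev/null && python3 m.py
```

```text
t 14.15 yaw 3.246 Mz 0.179 F [-0.8  2.2  5.1] w 0.0092 pos [0.4845 0.015  0.0386] q6 -1.788
t 14.35 yaw 3.225 Mz -0.015 F [-1.2  2.2  5.7] w 0.0093 pos [0.4844 0.015  0.0386] q6 -1.767
```

```bash

python3 -m crank '{"translation":[[0,0,0],[0,0,0]],"roll":[0.02,0],"fingers":[0,0]}' >/dev/null; python3 m.py
python3 -m crank '{"translation":[[0,0,0],[0,0,0]],"roll":[0.02,0],"fingers":[0,0]}' >/dev/null; python3 m.py
```

```text
t 14.55 yaw 3.205 Mz 0.091 F [-0.3  1.8  5.3] w 0.0089 pos [0.4845 0.015  0.0386] q6 -1.747
t 14.75 yaw 3.185 Mz 0.122 F [-0.9  2.9  5.2] w 0.0093 pos [0.4845 0.015  0.0386] q6 -1.728
```

```bash
sed -i 's/<0.0 or/<-0.06 or/; s/>0.2)/>0.23)/' m.py
python3 -m crank '{"translation":[[0,0,0],[0,0,0]],"roll":[0.03,0],"fingers":[0,0]}' >/dev/null; python3 m.py &&
python3 -m crank '{"translation":[[0,0,0],[0,0,0]],"roll":[0.03,0],"fingers":[0,0]}' >/dev/null && python3 m.py &&
python3 -m crank '{"translation":[[0,0,0],[0,0,0]],"roll":[0.03,0],"fingers":[0,0]}' >/dev/null && python3 m.py &&
python3 -m crank '{"translation":[[0,0,0],[0,0,0]],"roll":[0.03,0],"fingers":[0,0]}' >/dev/null && python3 m.py &&
python3 -m crank '{"translation":[[0,0,0],[0,0,0]],"roll":[0.03,0],"fingers":[0,0]}' >/dev/null && python3 m.py &&
python3 -m crank '{"translation":[[0,0,0],[0,0,0]],"roll":[0.03,0],"fingers":[0,0]}' >/dev/null && python3 m.py &&
python3 -m crank '{"translation":[[0,0,0],[0,0,0]],"roll":[0.03,0],"fingers":[0,0]}' >/dev/null && python3 m.py &&
python3 -m crank '{"translation":[[0,0,0],[0,0,0]],"roll":[0.03,0],"fingers":[0,0]}' >/dev/null && python3 m.py &&
python3 -m crank '{"translation":[[0,0,0],[0,0,0]],"roll":[0.03,0],"fingers":[0,0]}' >/dev/null && python3 m.py &&
python3 -m crank '{"translation":[[0,0,0],[0,0,0]],"roll":[0.03,0],"fingers":[0,0]}' >/dev/null && python3 m.py
```

```text
t 14.95 yaw 3.155 Mz 0.099 F [-0.5  1.2  5.8] w 0.0094 pos [0.4845 0.0149 0.0386] q6 -1.697
t 15.15 yaw 3.126 Mz 0.069 F [-0.7  1.2  6.2] w 0.0092 pos [0.4845 0.0149 0.0386] q6 -1.667
t 15.35 yaw 3.096 Mz 0.045 F [-0.9  2.2  4.2] w 0.0090 pos [0.4845 0.0149 0.0386] q6 -1.637
t 15.55 yaw 3.066 Mz 0.091 F [-0.6  0.8  5.4] w 0.0091 pos [0.4845 0.0148 0.0386] q6 -1.607
t 15.75 yaw 3.035 Mz -0.120 F [0.4 1.4 5.1] w 0.0091 pos [0.4844 0.0148 0.0386] q6 -1.577
```

Pull onset, 0.51 rad in. I continue in fine steps.

```bash

python3 -m crank '{"translation":[[0,0,0],[0,0,0]],"roll":[0.02,0],"fingers":[0,0]}' >/dev/null; python3 m.py
python3 -m crank '{"translation":[[0,0,0],[0,0,0]],"roll":[0.02,0],"fingers":[0,0]}' >/dev/null; python3 m.py
python3 -m crank '{"translation":[[0,0,0],[0,0,0]],"roll":[0.02,0],"fingers":[0,0]}' >/dev/null; python3 m.py
```

```text
t 15.95 yaw 3.015 Mz -0.124 F [-1.2  0.5  4.2] w 0.0092 pos [0.4844 0.0148 0.0386] q6 -1.557
t 16.15 yaw 2.995 Mz -0.226 F [1.  1.2 4.9] w 0.0095 pos [0.4844 0.0148 0.0386] q6 -1.537
t 16.35 yaw 2.975 Mz -0.265 F [0.5 0.8 5.6] w 0.0091 pos [0.4844 0.0147 0.0386] q6 -1.517
```

```bash
sed -i 's/^import sys.*/import sys;sys.exit(bool(s["moment"][2]>-0.1))/' m.py
python3 -m crank '{"translation":[[0,0,0],[0,0,0]],"roll":[0.02,0],"fingers":[0,0]}' >/dev/null; python3 m.py &&
python3 -m crank '{"translation":[[0,0,0],[0,0,0]],"roll":[0.02,0],"fingers":[0,0]}' >/dev/null && python3 m.py &&
python3 -m crank '{"translation":[[0,0,0],[0,0,0]],"roll":[0.02,0],"fingers":[0,0]}' >/dev/null && python3 m.py &&
python3 -m crank '{"translation":[[0,0,0],[0,0,0]],"roll":[0.02,0],"fingers":[0,0]}' >/dev/null && python3 m.py &&
python3 -m crank '{"translation":[[0,0,0],[0,0,0]],"roll":[0.02,0],"fingers":[0,0]}' >/dev/null && python3 m.py
```

```text
t 16.55 yaw 2.955 Mz -0.134 F [0.3 0.1 5.8] w 0.0092 pos [0.4844 0.0147 0.0386] q6 -1.497
t 16.75 yaw 2.935 Mz -0.087 F [-0.2  0.9  6. ] w 0.0091 pos [0.4844 0.0147 0.0386] q6 -1.477
```

```bash

python3 -m crank '{"translation":[[0,0,0]],"roll":[0],"fingers":[0]}' >/dev/null; python3 m.py
python3 -m crank '{"translation":[[0,0,0],[0,0,0]],"roll":[0.015,0],"fingers":[0,0]}' >/dev/null; python3 m.py
python3 -m crank '{"translation":[[0,0,0]],"roll":[0],"fingers":[0]}' >/dev/null; python3 m.py
```

```text
t 16.85 yaw 2.935 Mz -0.101 F [-0.5  1.7  5.5] w 0.0093 pos [0.4844 0.0147 0.0386] q6 -1.477
t 17.05 yaw 2.920 Mz -0.091 F [-1.3  0.7  5.2] w 0.0094 pos [0.4844 0.0147 0.0386] q6 -1.462
t 17.15 yaw 2.920 Mz -0.132 F [-0.6  1.2  5.8] w 0.0092 pos [0.4844 0.0146 0.0386] q6 -1.462
```

```bash

python3 -m crank '{"translation":[[0,0,0],[0,0,0]],"roll":[0.015,0],"fingers":[0,0]}' >/dev/null; python3 m.py
python3 -m crank '{"translation":[[0,0,0],[0,0,0]],"roll":[0.015,0],"fingers":[0,0]}' >/dev/null; python3 m.py
```

```text
t 17.35 yaw 2.905 Mz -0.064 F [0.8 0.9 5.1] w 0.0090 pos [0.4844 0.0146 0.0386] q6 -1.447
t 17.55 yaw 2.891 Mz -0.028 F [0.1 0.8 4.7] w 0.0088 pos [0.4844 0.0146 0.0386] q6 -1.432
```

```bash

python3 -m crank '{"translation":[[0,0,0],[0,0,0]],"roll":[0.01,0],"fingers":[0,0]}' >/dev/null; python3 m.py
python3 -m crank '{"translation":[[0,0,0],[0,0,0]],"roll":[0],"fingers":[0]}' >/dev/null 2>&1; python3 -m crank '{"translation":[[0,0,0]],"roll":[0],"fingers":[0]}' >/dev/null; python3 m.py
python3 -m crank '{"translation":[[0,0,0]],"roll":[0],"fingers":[0]}' >/dev/null; python3 m.py
```

```text
t 17.75 yaw 2.881 Mz -0.009 F [-1.1 -0.   5.4] w 0.0088 pos [0.4844 0.0146 0.0386] q6 -1.422
t 17.85 yaw 2.881 Mz 0.024 F [-1.2  1.5  5. ] w 0.0091 pos [0.4844 0.0146 0.0386] q6 -1.422
t 17.95 yaw 2.881 Mz -0.018 F [-0.1  0.8  5.3] w 0.0091 pos [0.4844 0.0146 0.0386] q6 -1.423
```

```bash

python3 -m crank '{"translation":[[0,0,0],[0,0,0]],"roll":[0.01,0],"fingers":[0,0]}' >/dev/null; python3 m.py
python3 -m crank '{"translation":[[0,0,0]],"roll":[0],"fingers":[0]}' >/dev/null; python3 m.py
```

```text
t 18.15 yaw 2.871 Mz -0.005 F [-0.3  0.6  5.1] w 0.0091 pos [0.4844 0.0146 0.0386] q6 -1.412
t 18.25 yaw 2.871 Mz 0.043 F [-1.   0.7  5.1] w 0.0092 pos [0.4844 0.0146 0.0386] q6 -1.413
```

```bash

python3 -m crank '{"translation":[[0,0,0],[0,0,0],[0,0,0],[0,0,0],[0,0,-10],[0,0,-30],[0,0,-35],[0,0,-25]],"roll":[0,0,0,0,0,0,0,0],"fingers":[0.2,0.42,0.42,0.42,0.42,0.42,0.42,0.42]}' 
python3 -m crank '{"translation":[[0,0,0],[0,0,0],[0,0,0],[0,0,0],[0,0,0],[0,0,0],[0,0,0],[0,0,0]],"roll":[0.14,0.14,0.14,0.14,0.14,0.14,0.14,0.14],"fingers":[0.42,0.42,0.42,0.42,0.42,0.42,0.42,0.42]}' 
python3 -m crank '{"translation":[[0,0,0],[0,0,0],[-14,0,0],[-15,0,0],[0,0,0],[0,0,0]],"roll":[0.12,0.117,0,0,0,0],"fingers":[0.42,0.42,0.42,0.42,0.42,0.42]}' 
python3 - <<'E'
from h import *
import pickle
s5,c5=pickle.load(open('w5.pkl','rb'));w5=cv2.imread('pics/w5.png')
s=manip.get_state();c7=camera_info('wrist');w7=get_image('wrist');cv2.imwrite('pics/w7.png',w7)
for n,w,ci in(('before',w5,c5),('after',w7,c7)):
  # along holder centreline, rows: sample z=.027 plane, holder origin (.4849,.044) yaw -3.4deg
  y=np.array([np.sin(np.radians(3.4)),np.cos(np.radians(3.4))]);o=np.array([.4858,.044])
  ys=np.arange(8,36,1)/1000.
  P=np.array([[*(o+t*y),.027] for t in ys]);u=proj('wrist',P,ci).astype(np.float32)
  g=cv2.cvtColor(w,cv2.COLOR_BGR2GRAY)
  print(n,cv2.remap(g,u[None,:,0],u[None,:,1],1)[0])
  # cap
  p=proj('wrist',[.4875,.0893,.066],ci)[0];x0,y0=map(int,p)
  h=w[:,:,0].astype(int)-w[:,:,2]
  m=((g>205)&(h<9)).astype(np.uint8);mm=np.zeros_like(m);mm[max(0,y0-24):y0+24,x0-24:x0+24]=m[max(0,y0-24):y0+24,x0-24:x0+24]
  mm=cv2.morphologyEx(mm,2,np.ones((5,5),np.uint8));k,l,st,c=cv2.connectedComponentsWithStats(mm);i=1+np.argmax(st[1:,4]);print(st[i],onz('wrist',[c[i]],.066,ci))
  m=cv2.inRange(w,(0,0,0),(45,45,45));p=proj('wrist',[.4841,.017,.06],ci)[0];x0,y0=map(int,p);mm=np.zeros_like(m);mm[y0-32:y0+32,x0-35:x0+35]=m[y0-32:y0+32,x0-35:x0+35]
  print(cv2.minAreaRect(max(cv2.findContours(mm,0,2)[0],key=cv2.contourArea)))
E
```

```text
clock: 19.05
position: [0.4844, 0.015, 0.1404]
ee_rot: [0.001, 0.135, 0.991, -0.0]
contact_force: [0.9, -0.3, 0.8]
width: 0.036
gripper_force: 0.0
clock: 19.85
position: [0.4837, 0.015, 0.1385]
ee_rot: [0.0, 0.643, 0.766, 0.0]
contact_force: [0.5, 0.5, -0.9]
width: 0.0361
gripper_force: 0.0
clock: 20.45
position: [0.482, -0.0144, 0.138]
ee_rot: [0.0, 0.727, 0.687, 0.0]
contact_force: [-0.7, 0.4, 0.1]
width: 0.0363
gripper_force: 0.0
before [225 224 225 225 224 224 225 225 224 224 199 188 195 196 199 199 198 192
 151 167 220 225 226 208 176 174 202 221]
[ 236   41   38   41 1026] [[0.48970874 0.08796774 0.066     ]]
((249.9000244140625, 161.30001831054688), (21.913463592529297, 56.796119689941406), 63.43495178222656)
after [227 227 227 227 227 227 226 228 227 227 227 227 227 227 228 228 198 172
 193 199 200 202 201 200 182 169 192 224]
[ 227   33   48   48 1615] [[0.48839809 0.09213927 0.066     ]]
((253.2109832763672, 160.5366973876953), (57.056617736816406, 21.71749496459961), 9.865806579589844)
```

```bash
python3 -c "
from rig import manip
print(manip.sign_off())"
```

```text
the job is handed in; nothing more can be done
None
```

The vial is upright in the V nest and the knob is turned about 0.67 rad clockwise to the notch. The pull died away with no load on the far wall, the jaw moved about 6 mm onto the vial, the gripper is clear, and the job was handed in at about 20.5 s; I checked the clamping from image measurements, having used all 10 picture views.

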